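# Refit the front roller of a bench roller mixer

### The job

Refit the loose roller of the roller mixer: roll it away from you across the flat deck, without picking it up, until it drops into the trough along the far fence. Then push it endways so that its steel spigot goes through the hole in the upright bearing plate and the end of the roller sits fully home against the plate. Let go and leave the bottle, the jar and the beaker where they stand.

Things in the scene. Friction and masses are not known exactly. Their poses are not given: they have to be found in the camera images.
- mixer: White bench roller mixer, fixed, 250 (x) x 380 (y) mm. Origin at bench level; x points away from the robot, y along the rollers to the bearing plate, z up. Mixer frame, mm: plate y 110 to 120, x -25 to 125, top z 84; drive housing y 150 to 195, top z 87, knob to 95; a second roller, 30 mm thick, is already mounted on the axis x 108, z 60, with its bearing block at y -155 to -145.
- deck (a point): Middle of the flat grey deck's top, 28 mm above the bench; axes as the mixer's. The deck reaches 80 mm either way in x and 142 mm either way in y. A steel lip 6 mm high stands along its near edge; along its far edge it steps down 4 mm into the trough.
- trough (a point): Point on the trough's floor, 24 mm above the bench, where a settled roller rests, at mid-length; axes as the mixer's. The trough runs along y, 142 mm either way, from 11 mm nearer (deck step) to 16 mm farther in x, where a steel fence 10 mm thick stands 23 mm above the floor. A settled roller's axis is 15 mm above the floor.
- bearing_hole (a point): Centre of the round through hole (14 mm diameter) in the bearing plate, on the plate's face towards the deck, in line with the trough, 39 mm above the bench. Axes as the mixer's: y is the direction of insertion.
- roller: Loose dark rubber roller, 30 mm diameter, 150 mm long, 0.2 to 0.35 kg, with one steel spigot of 10 mm diameter and 26 mm length on the end towards the bearing plate; the other end is flat. It starts lying on the deck, its axis 43 mm above the bench. Origin on its axis, midway along the rubber; y axis along the roller towards the spigot; x and z turn as it rolls.
- spigot_tip (a point): Tip of the spigot, on the roller's axis, 101 mm from the roller's origin.
- tail_end (a point): Centre of the roller's flat end, 75 mm from the roller's origin.
- reagent_bottle: Amber bottle, 72 mm diameter, 170 mm tall, standing on the bench; origin under its base. Leave alone.
- jar: White jar, 52 mm diameter, 60 mm tall, standing on the bench; origin under its base. Leave alone.
- beaker: Glass beaker, 66 mm rim diameter, 85 mm tall, standing on the bench; origin under its base. Leave alone.
There are look-alikes about, which are no part of the job. There is more than one size of the roller; the job needs the middle-sized.

How it is judged (in metres and radians):
On the way, in this order (a step that is already met when the one before it is completed fails the run):
1. the roller has been rolled: turned about its own axis by a good 57 degrees (angle between the x axis of roller and the x axis of mixer, either way round above 1 rad).
2. the roller lies in the trough along its whole length (x of spigot_tip in the frame of bearing_hole between -0.004 and 0.004 m and x of tail_end in the frame of bearing_hole between -0.004 and 0.004 m and z of spigot_tip in the frame of bearing_hole between -0.003 and 0.003 m and z of tail_end in the frame of bearing_hole between -0.003 and 0.003 m), for 0.2 s.
At the end, for the whole second after the job is handed in: Spigot tip at least 22.5 mm past the near face of the plate (fully home: 26); roller in the trough, both axis ends within 4 mm sideways and 3 mm in height of the hole's axis, parallel within 0.04 rad, at rest; bottle, jar and beaker within 15 mm of their starts (all of step 2 and y of spigot_tip in the frame of bearing_hole above 0.0225 m and angle between the y axis of roller and the y axis of mixer, either way round below 0.04 rad and linear speed of roller below 0.01 m/s and distance of each of reagent_bottle, jar, beaker from where it was at the start of the episode below 0.015 m); the robot touches nothing.
It fails at once if the roller is picked up: either end of its axis more than 25 mm above its height on the deck (height (world z) of any of spigot_tip, tail_end above 0.068 m).
It fails at once if the bottle, jar or beaker is moved more than 15 mm or tipped (distance of any of reagent_bottle, jar, beaker from where it was at the start of the episode above 0.015 m or angle between any of reagent_bottle, jar, beaker's own z axis and vertical above 0.3 rad).
It also fails if it takes over 45 s, if anything falls off the work surface, if the arm or the gripper's body presses on something with over 40 N, if the wrist force passes 120 N, or if a joint passes its speed limit or range.

### The arm

A 6-joint arm with a two-finger parallel gripper is mounted at the origin on the work surface. World frame = base frame: x ahead of the robot, y to its left, z up, the work surface at z = 0. Lengths are in m, angles in degrees, forces in N, time in s.
With the tool pointing down it reaches from about 0.35 to 0.875 m from the base axis. Payload 4.2 kg.
Tool frame: the origin (TCP) lies on the centre line of the jaws, within the pads' length; the fingertips stand 19 mm ahead of it and the grasp point (between the pads) is the TCP; z points along the fingers, y is the line along which they close (so a half turn about z gives the same grasp; the last joint's range is limited). The gripper opens to 87 mm and grips with 3 to 60 N. Pads are 19 mm wide; open, the fingers measure 117 mm over their backs; the gripper's body (75 mm by 190 mm) begins 51 mm behind the grasp point.
Start: joints at [-49.985, 22.042, 0.453, 0, -68.411, -14.817], TCP at [0.266, -0.565, 0.242] pointing down, gripper open.
Joint ranges: [-179.83, 179.83], [-69.29, 118.12], [-61.27, 80.66], [-181.25, 117.63], [-171.15, -9.14], [-177.46, 177.46]. Speed limits (degrees/s): [159.86, 159.86, 180, 180, 180, 180].

### API

Orientations are given as a 3x3 rotation matrix whose columns are the frame's x, y, z axes.
In Python, from station import sense, capture, finish_job, search_frame, masks_of gives the robot as it stands.
- The arm moves only by the tool drive_tool, never from a script. Its argument "rows" is a list of rows, each a list of 7 numbers: the opening in per cent of the stroke, from 0 (shut) to 100 (fully open), then the shift along the world's x, y, z in mm, then the turn, a rotation vector about the world's x, y, z in rad. In form: [[fingers, dx, dy, dz, wx, wy, wz], ...]. A call has 1 to 5 rows; each row shifts and turns the commanded pose from where the row before left it; what a row does not reach is not made up. A row lasts 1/12 s, in which the tool goes at most 41.7 mm and 7.16 degrees, less where a joint would pass 70% of its speed; a pose out of reach is approached as far as the arm can. A call is refused whole if a number of a shift passes 41.7 or a number of a turn 0.125, either way. A call with a gripper value outside its range is refused whole. The fingers move at their own pace and stop on an object; the grip force is fixed at half the most. Time passes only in rows, so rows that do not move let the fingers close. It gives the time, the measured TCP pose, the force, the opening and the grip force at its end, in the units of the state.
- sense(): the state, without advancing time (a new reading comes with each control period).
- capture(name): name is "scene" or "top" or "wrist"; returns a dict with "frame" (420x560x3 uint8, red, green, blue), "z_map" (420x560 float32, m along the optical axis (not along the pixel's ray), 0 where there is no reading), "fx", "fy", "cx", "cy" (pixels), "distortion" ([k1, k2, p1, p2, k3] as OpenCV has them; the pictures are not rectified), "R" (3x3) and "t" (3): a world point X has camera coordinates R X + t; the wrist camera has in their place "T_tool_cam" (4x4, takes a point from camera to tool coordinates, whose origin is the TCP and whose axes are the flange's). Camera axes: x right, y down, z forward; pixel columns grow to the right and rows downward; lengths in m; the calibration is good to about 2 mm. A picture is of the moment at which its call begins: read the wrist's pose just before it.
- finish_job(): hands the job in; it is judged then, once.
Trained networks look in a picture, given as the dict that the camera call returned (one of the last four; its "shot" number tells which), for a name from the list of things; names that differ only in an ending like _2 or _b are one class to them, and where a whole thing is asked for, a point or a joint stands for the part that bears it (a point fixed in the world has none). Each returns a list of dicts, best first, with "p" (0 to 1); they miss things now and then, are a little off and sometimes report something else, mostly with a low value. They report only what shows in the picture. A call takes as long as a camera call. They do not tell look-alikes from the thing itself.
- search_frame(label, picture): "xy" ([column, row] in pixels, amid what is visible of it).
- masks_of(label, picture): "region" (420x560 bool, what is visible of it) and "xy" ([column, row] in pixels, amid what is visible of it).
The state is a dict: "time_s": time; "joints": joint angles; "joint_velocities": joint speeds; "effort": joint torques, N m; "tcp_pos": TCP position; "ee_rot": TCP orientation; "wrist_force": force on the tool from outside, world axes, zero at the start; "moment": the same for the moment, N m; "gripper_width": opening from 0.0 (shut) to 1.0 (fully open); "gripper_force": force on a finger pad.
Only numpy, scipy, OpenCV 4.12 (cv2) and the standard library are available. Lean on these libraries where they do the work, as an engineer would, in place of code of your own. Each camera call takes 0.05 s, during which the arm holds its last target. There are 200 camera calls.

## Working session

There is one attempt and no reset: what is moved stays moved. The work goes in short steps, Python scripts to look and compute and a tool call to move; the robot and the scene stay as the last step left them, time stands still between calls to the robot, and variables do not carry over. Pictures are saved under pics/ and viewed, at most 10 in all, crops included, and the job is handed in when it is done.

Besides the shell and the picture viewer there is one more tool, called after "Call:" as name(argument=value, ...) on one line, values as JSON. drive_tool: Moves the arm, as the interface text tells. Its arguments: {"type":"object","properties":{"rows":{"type":"array"}},"required":["rows"]}

```bash
mkdir -p pics; cat > h.py <<'E'
import numpy as np, cv2
from station import *
def world(c,uv,z=None,d=None):
    K=np.array([[c['fx'],0,c['cx']],[0,c['fy'],c['cy']],[0,0,1.]])
    p=cv2.undistortPoints(np.array(uv,float).reshape(-1,1,2),K,np.array(c['distortion'],float))[:,0]
    r=np.c_[p,np.ones(len(p))]
    if 'R' in c: R=np.array(c['R']);t=np.array(c['t']); Rw=R.T; o=-R.T@t
    else:
        T=np.array(c['T_tool_cam']); s=c['state']; A=np.array(s['ee_rot']); Rw=A@T[:3,:3]; o=A@T[:3,3]+np.array(s['tcp_pos'])
    w=r@Rw.T
    if z is not None: return o+w*((z-o[2])/w[:,2])[:,None]
    return o+w*np.array(d).reshape(-1,1)
def cap(n):
    s=sense(); c=capture(n); c['state']=s; return c
def cloud(c,m):
    v,u=np.nonzero(m&(c['z_map']>0)); return world(c,np.c_[u,v],d=c['z_map'][v,u])
def save(c,n): cv2.imwrite('pics/'+n,c['frame'][...,::-1])
E
python3 - <<'E'
from h import *
for n in ['scene','top']:
    c=cap(n); save(c,n+'1.png')
    for l in ['roller','mixer','reagent_bottle','jar','beaker']:
        for r in masks_of(l,c)[:4]:
            P=cloud(c,r['region']); 
            if len(P)==0: print(n,l,r['p'],r['xy']);continue
            print(n,l,round(r['p'],2),np.round(r['xy']),len(P),np.round(np.median(P,0),3),np.round(np.percentile(P,2,axis=0),3),np.round(np.percentile(P,98,axis=0),3))
E
```

```text
scene roller 0.62 [268. 214.] 880 [0.55  0.006 0.052] [ 0.526 -0.072  0.034] [0.565 0.084 0.058]
scene roller 0.61 [432. 198.] 1471 [0.372 0.364 0.028] [ 0.301  0.272 -0.002] [0.427 0.449 0.038]
scene roller 0.55 [274. 176.] 181 [ 0.366 -0.033  0.017] [ 0.307 -0.064  0.003] [ 0.396 -0.011  0.02 ]
scene mixer 0.84 [284. 247.] 15487 [0.634 0.062 0.027] [ 0.465 -0.144  0.012] [0.73  0.216 0.087]
scene reagent_bottle 0.64 [140. 190.] 1797 [ 0.576 -0.29   0.091] [ 0.544 -0.322  0.009] [ 0.594 -0.269  0.169]
scene beaker 0.85 [422. 262.] 1503 [0.623 0.329 0.057] [0.579 0.299 0.002] [0.641 0.357 0.085]
top roller 0.83 [281. 193.] 862 [ 0.539 -0.002  0.056] [ 0.516 -0.076  0.043] [0.56  0.082 0.062]
top roller 0.75 [301. 272.] 370 [ 0.345 -0.042  0.018] [ 0.295 -0.068  0.003] [ 0.391 -0.015  0.024]
top roller 0.67 [134. 272.] 1416 [0.355 0.353 0.035] [0.29  0.272 0.001] [0.422 0.447 0.042]
top mixer 0.92 [265. 171.] 16055 [0.589 0.038 0.029] [ 0.458 -0.152  0.021] [0.706 0.208 0.09 ]
top reagent_bottle 0.59 [412. 182.] 1009 [ 0.551 -0.291  0.117] [ 0.522 -0.328  0.014] [ 0.586 -0.271  0.172]
top jar 0.83 [391. 236.] 425 [ 0.425 -0.249  0.059] [ 0.402 -0.274  0.011] [ 0.448 -0.231  0.064]
top beaker 0.67 [138. 167.] 735 [0.611 0.341 0.045] [0.58  0.298 0.001] [0.636 0.359 0.087]
```

View pics/scene1.png

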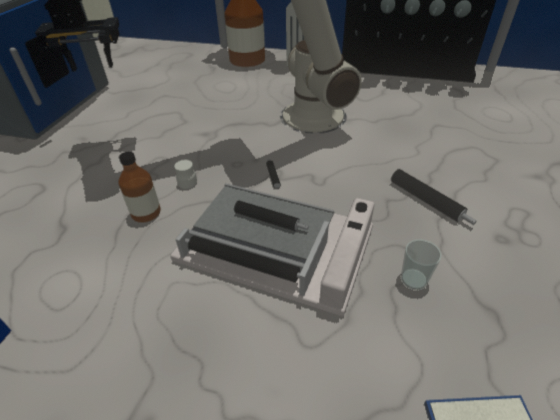

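View pics/top1.png

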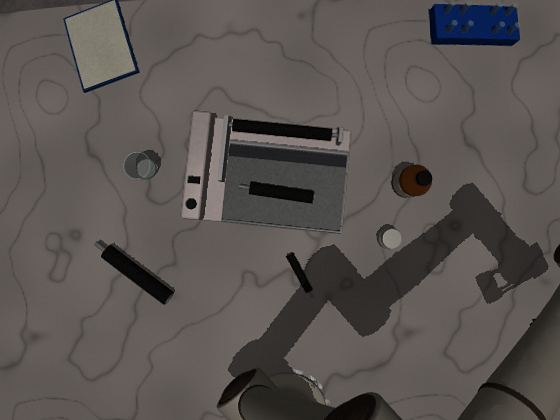

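Top view: the loose roller is on the deck at about (281,193) with its spigot on the left. The plate is near column 226, the second roller at (285,130), and the bench decoys at (300,272) and (134,272). Next I'll get the mixer yaw and the tool yaw.

```bash
python3 - <<'E'
from h import *
s=sense(); print(np.round(s['ee_rot'],3),s['tcp_pos'])
c=cap('top'); 
v,u=np.nonzero(c['z_map']>0); P=world(c,np.c_[u,v],d=c['z_map'][v,u])
b=(P[:,0]>.4)&(P[:,0]<.78)&(abs(P[:,1]-.03)<.25)
for lo,hi in [(.078,.1),(.06,.077),(.022,.033),(.012,.02)]:
    Q=P[b&(P[:,2]>lo)&(P[:,2]<hi)]; r=cv2.minAreaRect((Q[:,:2]*1000).astype(np.float32)); print(lo,len(Q),np.median(Q[:,2]),r)
r=masks_of('roller',c)[0]; Q=cloud(c,r['region']); print(cv2.minAreaRect((Q[:,:2]*1000).astype(np.float32)))
m=masks_of('mixer',c)[0]; Q=cloud(c,m['region']); print(cv2.minAreaRect((Q[:,:2]*1000).astype(np.float32)))
w=capture('wrist'); print(np.round(w['T_tool_cam'],3),w['fx'])
E
```

```text
[[-0.905 -0.426  0.   ]
 [-0.426  0.905  0.   ]
 [-0.     0.    -1.   ]] [ 0.26609979 -0.56550009  0.24155147]
0.078 2511 0.08682137625878394 ((583.703125, 43.144500732421875), (348.06768798828125, 249.88739013671875), 81.72422790527344)
0.06 1473 0.07173479426520202 ((581.496826171875, 20.1954345703125), (306.93060302734375, 244.4954071044922), 82.44929504394531)
0.022 10178 0.027299132006208482 ((580.7342529296875, 6.7134552001953125), (334.1244201660156, 247.80909729003906), 82.60189819335938)
0.012 87 0.019260987459842616 ((582.1165771484375, 5.197418212890625), (331.0417175292969, 249.1207275390625), 83.03131866455078)
((341.22015380859375, -44.4949836730957), (115.01612854003906, 22.93153953552246), 25.632856369018555)
((588.4124755859375, 32.40361022949219), (396.3446350097656, 265.23944091796875), 80.9669189453125)
[[-0.    -0.955 -0.296  0.081]
 [ 1.    -0.     0.     0.   ]
 [-0.001 -0.296  0.955 -0.143]
 [ 0.     0.     0.     1.   ]] 296.5535272902155
```

Call:
drive_tool(rows=[[100, 15, 37, 4, 0, 0, 0], [100, 15, 37, 4, 0, 0, 0], [100, 15, 37, 4, 0, 0, 0], [100, 15, 37, 4, 0, 0, 0], [100, 15, 37, 4, 0, 0, 0]])

```text
time_s: 1.22
tcp_pos: [0.3413, -0.3789, 0.2618]
ee_rot: [[-0.905, -0.425, 0.0], [-0.425, 0.905, -0.0], [-0.0, -0.0, -1.0]]
wrist_force: [0.7, 0.5, 1.4]
gripper_width: 0.997
gripper_force: 0.0
```

Call:
drive_tool(rows=[[100, 15, 37, 4, 0, 0, 0], [100, 15, 37, 4, 0, 0, 0], [100, 15, 37, 4, 0, 0, 0], [100, 15, 37, 4, 0, 0, 0], [100, 15, 37, 4, 0, 0, 0]])

```text
time_s: 1.63
tcp_pos: [0.4164, -0.1936, 0.2822]
ee_rot: [[-0.905, -0.426, 0.001], [-0.426, 0.905, -0.0], [-0.001, -0.001, -1.0]]
wrist_force: [0.9, -0.5, -0.4]
gripper_width: 0.998
gripper_force: 0.0
```

Call:
drive_tool(rows=[[100, 15, 37, 4, 0, 0, 0], [100, 15, 37, 4, 0, 0, 0], [100, 15, 37, 4, 0, 0, 0], [100, 15, 37, 4, 0, 0, 0], [100, 15, 37, 4, 0, 0, 0]])

```text
time_s: 2.05
tcp_pos: [0.4913, -0.0085, 0.3022]
ee_rot: [[-0.905, -0.426, 0.001], [-0.426, 0.905, 0.0], [-0.001, -0.0, -1.0]]
wrist_force: [0.6, -0.4, -0.5]
gripper_width: 0.997
gripper_force: 0.0
```

Call:
drive_tool(rows=[[100, 0, 0, 0, 0, 0, -0.116], [100, 0, 0, 0, 0, 0, -0.116], [100, 0, 0, 0, 0, 0, -0.116], [100, 0, 0, 0, 0, 0, -0.116], [100, 0, 0, 0, 0, 0, -0.116]])

```text
time_s: 2.47
tcp_pos: [0.4911, -0.0103, 0.3017]
ee_rot: [[-0.989, 0.145, 0.0], [0.145, 0.989, 0.0], [-0.0, 0.0, -1.0]]
wrist_force: [-0.0, -0.5, -0.8]
gripper_width: 1.0
gripper_force: 0.0
```

```bash
python3 - <<'E'
from h import *
c=cap('wrist'); save(c,'w1.png'); s=c['state']; print(s['tcp_pos'],np.round(s['ee_rot'],3))
v,u=np.nonzero(c['z_map']>0); P=world(c,np.c_[u,v],d=c['z_map'][v,u])
np.savez('w1.npz',P=P,uv=np.c_[u,v])
for r in masks_of('roller',c)[:3]:
    Q=cloud(c,r['region']); print(r['p'],r['xy'],np.median(Q,0),cv2.minAreaRect((Q[:,:2]*1000).astype(np.float32)))
E
```

```text
[ 0.49109913 -0.01026903  0.30165329] [[-0.989  0.145  0.   ]
 [ 0.145  0.989  0.   ]
 [-0.     0.    -1.   ]]
0.63 [297.2, 211.7] [0.53569027 0.0023813  0.05520125] ((544.1790161132812, 8.299026489257812), (179.19996643066406, 37.98752975463867), 79.91458892822266)
0.57 [535.5, 18.9] [0.33893437 0.32313712 0.03052025] ((335.6752624511719, 327.97052001953125), (121.86866760253906, 32.58747863769531), 53.423736572265625)
```

View pics/w1.png

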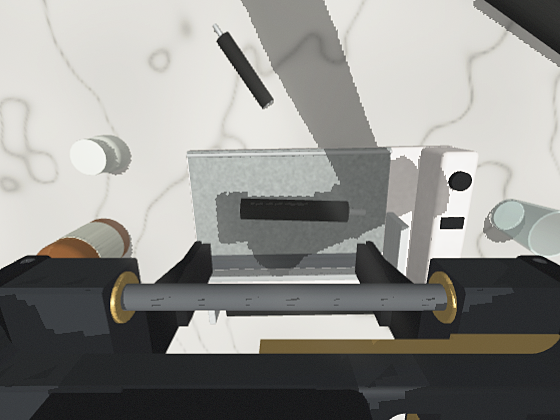

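```bash
python3 - <<'E'
from h import *
d=np.load('w1.npz');P=d['P'];uv=d['uv']
yaw=np.radians(-8.2)
def rot(P,yaw): 
    c,s=np.cos(yaw),np.sin(yaw); return np.c_[P[:,0]*c+P[:,1]*s,-P[:,0]*s+P[:,1]*c,P[:,2]]
M=rot(P,yaw); u,v=uv.T
b=(u>150)&(u<500)&(v>130)
# lip
L=M[b&(M[:,2]>.031)&(M[:,2]<.037)&(v<165)&(u<390)]; print('lip',len(L),np.percentile(L[:,0],[2,50,98]),np.percentile(L[:,1],[1,99]),np.polyfit(L[:,1],L[:,0],1), np.median(L[:,2]))
# plate / housing tops
for nm,k in dict(plate=(u>380)&(u<412)&(v>205)&(M[:,2]>.079)&(M[:,2]<.09),house=(u>415)&(M[:,2]>.08)&(M[:,2]<.09),deck=(u<392)&(abs(M[:,2]-.028)<.0025)&b).items():
    Q=M[k&b]; print(nm,len(Q),np.round(np.percentile(Q,[1,50,99],axis=0),4).tolist())
Q=M[(u<390)&(u>195)&(v>160)&(v<245)&(M[:,2]>.048)&(M[:,2]<.065)]
print('rol',len(Q),np.round(np.percentile(Q,[1,50,99],axis=0),4).tolist(),np.polyfit(Q[:,1],Q[:,0],1))
S=M[(u>350)&(u<392)&(v>190)&(v<230)&(M[:,2]>.038)&(M[:,2]<.052)]; print('spig',len(S),np.round(np.percentile(S,[1,50,99],axis=0),4).tolist())
# deck step profile
k=b&(u>220)&(u<340)&(v>225)&(v<300)&(M[:,2]<.08)
for a in np.arange(.56,.72,.004):
    q=M[k&(abs(M[:,0]-a)<.002)]
    if len(q): print(round(a,3),len(q),np.round(np.median(q[:,2]),4),end=' | ')
E
```

```text
lip 892 [0.45059884 0.45524745 0.45936627] [-0.07002233  0.2025179 ] [-0.01579338  0.45608644] 0.0333128586162163
plate 416 [[0.5427, 0.213, 0.0793], [0.5736, 0.2179, 0.0836], [0.6093, 0.2236, 0.0856]]
house 3445 [[0.4478, 0.2523, 0.0805], [0.5168, 0.2696, 0.0866], [0.6119, 0.2951, 0.0897]]
deck 16839 [[0.4508, -0.0701, 0.0259], [0.517, 0.067, 0.0278], [0.6354, 0.2094, 0.0297]]
rol 2082 [[0.5181, 0.0019, 0.0482], [0.5302, 0.0762, 0.0558], [0.5467, 0.1502, 0.0589]] [0.03218445 0.52854886]
spig 144 [[0.5312, 0.1555, 0.0384], [0.5364, 0.1695, 0.0463], [0.5623, 0.2144, 0.0493]]
0.564 262 0.0279 | 0.568 321 0.0277 | 0.572 263 0.0278 | 0.576 319 0.0278 | 0.58 258 0.0277 | 0.584 318 0.0278 | 0.588 269 0.0276 | 0.592 283 0.0278 | 0.596 303 0.0277 | 0.6 253 0.0277 | 0.604 311 0.0278 | 0.608 214 0.0276 | 0.612 192 0.024 | 0.616 292 0.0241 | 0.62 276 0.0238 | 0.624 257 0.0241 | 0.628 286 0.0241 | 0.632 284 0.024 | 0.636 1095 0.0353 | 0.64 319 0.0466 | 0.644 210 0.0465 | 0.648 11 0.0461 | 0.656 4 0.0256 | 0.66 169 0.0238 | 0.664 103 0.0236 |
```

```bash
python3 - <<'E'
from h import *
d=np.load('w1.npz');P=d['P'];u,v=d['uv'].T
for yd in (-8.2,-7.3,-7.7):
    a=np.radians(yd); c,s=np.cos(a),np.sin(a); M=np.c_[P[:,0]*c+P[:,1]*s,-P[:,0]*s+P[:,1]*c,P[:,2]]
    X,Y,Z=M.T
    out=[]
    for k,lab in [((Z>.043)&(Z<.05)&(abs(X-.642)<.02)&(v>255),'fence'),((abs(Z-.024)<.0014)&(abs(X-.625)<.02),'floor'),((Z>.031)&(Z<.037)&(abs(X-.455)<.012),'lip')]:
        ys=[];lo=[]
        for y in np.arange(-.06,.2,.01):
            q=X[k&(abs(Y-y)<.005)]
            if len(q)>8: ys.append(y); lo.append(np.percentile(q,4))
        f=np.polyfit(ys,lo,1); out.append((lab,len(ys),round(f[0],4),round(np.polyval(f,.07),4)))
    R=(Z>.045)&(Z<.062)&(abs(X-.535)<.035)&(Y<.155)&(Y>-.02)&(v<250); q=M[R]
    top=q[q[:,2]>.0565]
    print(yd,out,'roller',np.round(np.percentile(q[:,1],[1,99]),4),np.polyfit(top[:,1],top[:,0],1),len(top), np.median(top[:,0]),
     'plate y',np.percentile(Y[(Z>.05)&(Z<.08)&(abs(Y-.213)<.012)&(abs(X-.57)<.04)],[5,50,95]).round(4),'deck y',np.percentile(Y[(abs(Z-.028)<.002)&(abs(X-.57)<.03)],[.5,99.5]).round(4))
E
```

```text
-8.2 [('fence', 23, np.float64(-0.0159), np.float64(0.6357)), ('floor', 23, np.float64(-0.016), np.float64(0.612)), ('lip', 26, np.float64(-0.0158), np.float64(0.4525))] roller [0.0019 0.1494] [0.03117247 0.53069105] 779 0.532898838131299 plate y [0.2131 0.2138 0.219 ] deck y [-0.1978  0.3844]
-7.3 [('fence', 23, np.float64(-0.0002), np.float64(0.6367)), ('floor', 23, np.float64(-0.0002), np.float64(0.613)), ('lip', 26, np.float64(0.0006), np.float64(0.4535))] roller [-0.0064  0.1495] [0.04679375 0.53102403] 779 0.5341718044621437 plate y [0.2042 0.2047 0.2105] deck y [-0.2069  0.3767]
-7.7 [('fence', 23, np.float64(-0.0077), np.float64(0.6362)), ('floor', 24, np.float64(-0.007), np.float64(0.6126)), ('lip', 26, np.float64(-0.0073), np.float64(0.4531))] roller [-0.0027  0.1488] [0.03984861 0.53086004] 779 0.5336897283838312 plate y [0.2082 0.2088 0.2143] deck y [-0.2029  0.38  ]
```

The frame is consistent: mixer yaw is -7.3°, the trough axis is 90 mm beyond the deck middle, and the roller is about 2.7° askew with its tip 35 mm short of the plate. I'll lower the open fingers behind the roller.

Call:
drive_tool(rows=[[100, 0, 3.2, -40, 0, 0, 0.0036], [100, 0, 3.2, -40, 0, 0, 0.0036], [100, 0, 3.2, -40, 0, 0, 0.0036], [100, 0, 3.2, -40, 0, 0, 0.0036], [100, 0.5, 3.2, -40, 0, 0, 0.0036]])

```text
time_s: 2.98
tcp_pos: [0.4916, 0.0055, 0.1005]
ee_rot: [[-0.993, 0.118, 0.002], [0.118, 0.993, 0.001], [-0.002, 0.001, -1.0]]
wrist_force: [0.9, 0.9, -0.3]
gripper_width: 1.0
gripper_force: 0.0
```

Call:
drive_tool(rows=[[100, 0, 0, -15, 0, 0, 0], [100, 0, 0, -15, 0, 0, 0], [100, 0, 0, -10, 0, 0, 0], [100, 0, 0, -8, 0, 0, 0], [100, 0, 0, -2, 0, 0, 0]])

```text
time_s: 3.4
tcp_pos: [0.4911, 0.0053, 0.0504]
ee_rot: [[-0.993, 0.12, -0.002], [0.12, 0.993, -0.001], [0.002, -0.001, -1.0]]
wrist_force: [-0.9, -0.1, -0.3]
gripper_width: 1.001
gripper_force: 0.0
```

Call:
drive_tool(rows=[[100, 6.9, -0.9, 1, 0, 0, -0.006], [100, 6.9, -0.9, 0, 0, 0, 0], [100, 6.9, -0.9, 0, 0, 0, 0], [100, 6.9, -0.9, 0, 0, 0, 0], [100, 6.9, -0.9, 0, 0, 0, 0]])

```text
time_s: 3.82
tcp_pos: [0.5275, 0.001, 0.0532]
ee_rot: [[-0.992, 0.128, 0.002], [0.128, 0.992, 0.0], [-0.002, 0.001, -1.0]]
wrist_force: [-0.2, -0.7, 0.0]
gripper_width: 0.999
gripper_force: 0.1
```

Call:
drive_tool(rows=[[100, 5, -0.64, 0, 0, 0, 0], [100, 5, -0.64, 0, 0, 0, 0], [100, 5, -0.64, 0, 0, 0, 0], [100, 5, -0.64, 0, 0, 0, 0], [100, 5, -0.64, 0, 0, 0, 0]])

```text
time_s: 4.23
tcp_pos: [0.5514, -0.0023, 0.0525]
ee_rot: [[-0.992, 0.128, -0.0], [0.128, 0.992, -0.0], [0.0, -0.0, -1.0]]
wrist_force: [-0.2, 1.0, 0.5]
gripper_width: 0.999
gripper_force: 0.1
```

```bash
cat > m.py <<'E'
from h import *
import sys
c=cap(sys.argv[1]); save(c,sys.argv[2])
v,u=np.nonzero(c['z_map']>0); P=world(c,np.c_[u,v],d=c['z_map'][v,u])
a=np.radians(-7.3); cc,s=np.cos(a),np.sin(a); M=np.c_[P[:,0]*cc+P[:,1]*s,-P[:,0]*s+P[:,1]*cc,P[:,2]]
p=c['state']['tcp_pos']; print('tcpF',p[0]*cc+p[1]*s,-p[0]*s+p[1]*cc,p[2],c['state']['wrist_force'])
I=c['frame'][v,u].astype(int)
for r in masks_of('roller',c)[:3]:
    k=r['region'][v,u]; q=M[k]; print('mask',round(r['p'],2),np.round(r['xy']),np.round(np.percentile(q,[2,50,98],axis=0),4).tolist(),np.round(np.polyfit(q[:,1],q[:,0],1),4) if len(q)>9 else '')
E
python3 m.py wrist w2.png; python3 m.py scene s2.png
```

```text
tcpF 0.5472079397540709 0.0677648137439149 0.05247808667755804 [-0.24337614  1.0432583   0.53094583]
mask 0.64 [284. 322.] [[0.5589, 0.0183, 0.0383], [0.5733, 0.0688, 0.0569], [0.5835, 0.12, 0.0583]] [0.0205 0.5716]
tcpF 0.5478915598592705 0.06795862617317926 0.05253952000714861 [ 0.55831087 -0.12409476 -0.85872065]
mask 0.96 [259. 230.] [[0.5726, -0.0048, 0.0336], [0.5901, 0.0745, 0.0525], [0.5969, 0.1485, 0.058]] [0.0148 0.5872]
mask 0.75 [432. 198.] [[0.2635, 0.3091, 0.0081], [0.323, 0.4053, 0.0294], [0.3675, 0.4962, 0.0383]] [0.5442 0.1012]
```

View pics/w2.png

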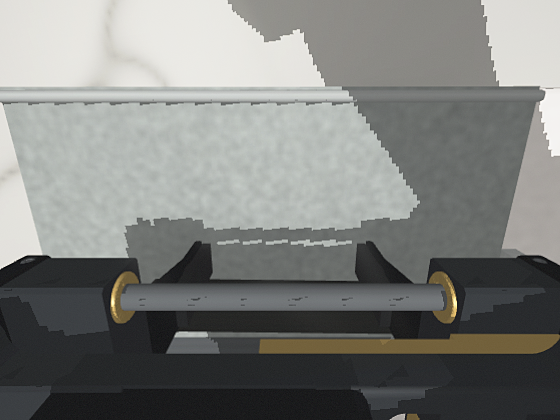

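The roller moves ahead with the fingers, with no force building up. I'll keep pushing to the trough.

Call:
drive_tool(rows=[[100, 5, -0.64, 0, 0, 0, 0], [100, 5, -0.64, 0, 0, 0, 0], [100, 5, -0.64, 0, 0, 0, 0], [100, 5, -0.64, 0, 0, 0, 0], [100, 5, -0.64, 0, 0, 0, 0]])

```text
time_s: 4.85
tcp_pos: [0.5768, -0.0054, 0.0526]
ee_rot: [[-0.992, 0.128, 0.0], [0.128, 0.992, 0.0], [-0.0, 0.0, -1.0]]
wrist_force: [0.6, 0.3, -0.3]
gripper_width: 1.002
gripper_force: 0.1
```

Call:
drive_tool(rows=[[100, 5, -0.64, 0, 0, 0, 0], [100, 5, -0.64, 0, 0, 0, 0], [100, 5, -0.64, 0, 0, 0, 0], [100, 5, -0.64, 0, 0, 0, 0], [100, 0, 0, 0, 0, 0, 0]])

```text
time_s: 5.27
tcp_pos: [0.5974, -0.008, 0.0526]
ee_rot: [[-0.992, 0.128, 0.001], [0.128, 0.992, 0.0], [-0.001, 0.0, -1.0]]
wrist_force: [-0.2, -1.1, 0.7]
gripper_width: 1.001
gripper_force: 0.0
```

```bash
python3 m.py scene s3.png; python3 m.py top t3.png
```

```text
tcpF 0.5935932745673302 0.06796692882955918 0.05257672273370048 [-0.15249181 -1.09059428  0.74255002]
mask 0.88 [251. 241.] [[0.6142, -0.0054, 0.0388], [0.6284, 0.079, 0.0502], [0.6375, 0.1598, 0.0541]] [-0.014   0.6289]
mask 0.66 [433. 198.] [[0.262, 0.3077, -0.0019], [0.3224, 0.407, 0.0284], [0.3677, 0.4982, 0.0383]] [0.5195 0.1101]
tcpF 0.5923659916146744 0.06782038997083842 0.05239815722794266 [0.00793074 0.42143174 0.53592053]
mask 0.73 [136. 270.] [[0.2537, 0.3101, 0.0217], [0.3061, 0.3915, 0.0362], [0.3611, 0.4861, 0.042]] [0.5495 0.0902]
mask 0.66 [298. 272.] [[0.3047, -0.0283, 0.0017], [0.3482, 0.0027, 0.0184], [0.39, 0.0338, 0.0236]] [1.3096 0.3443]
```

View pics/s3.png

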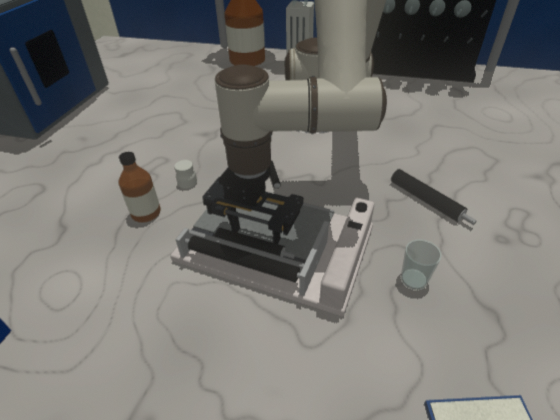

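The picture shows the roller lying in the trough beside the fence, at about (262,245), with its top at 54 mm, which fits a settled roller. I'll back off, rise and check from the wrist.

Call:
drive_tool(rows=[[100, -10, 1.3, 0, 0, 0, 0], [100, 0, 0, 30, 0, 0, 0], [100, 5, -0.6, 40, 0, 0, 0], [100, 5, -0.6, 40, 0, 0, 0], [100, 0, 0, 40, 0, 0, 0]])

```text
time_s: 5.88
tcp_pos: [0.5961, -0.0079, 0.2043]
ee_rot: [[-0.992, 0.128, -0.0], [0.128, 0.992, -0.0], [0.0, -0.0, -1.0]]
wrist_force: [0.4, 0.4, -0.2]
gripper_width: 1.004
gripper_force: 0.0
```

```bash
python3 m.py wrist w4.png; cat >> m.py <<'E'
X,Y,Z=M.T
q=M[(abs(X-.62)<.02)&(Z>.0515)&(Z<.057)&(Y<.2)]
print('ridge',len(q),np.percentile(q[:,1],[1,99]).round(4),np.polyfit(q[:,1],q[:,0],1).round(4),np.median(q[:,0]).round(4),np.median(q[:,2]).round(4))
k=(abs(Z-.028)<.002)&(X<.61)&(X>.55)&(abs(Y-.05)<.1); f=(abs(Z-.047)<.002)&(abs(X-.642)<.01)&(Y<.15)
print('step',np.percentile(X[k],99.5) if k.any() else '', 'fence',np.percentile(X[f],[2,98]) if f.any() else '')
E
python3 m.py wrist w4.png
```

```text
tcpF 0.5922666044203243 0.06785845345258645 0.20427325518924536 [ 0.36268218  0.38651243 -0.17519047]
mask 0.9 [285. 221.] [[0.6069, -0.006, 0.028], [0.6177, 0.0699, 0.051], [0.6346, 0.1578, 0.0544]] [0.0119 0.6176]
tcpF 0.596221272130625 0.06882516869305837 0.21096596253359404 [ 0.28449857  0.38411025 -0.44941711]
mask 0.76 [284. 214.] [[0.6068, -0.0057, 0.0377], [0.6174, 0.0704, 0.0512], [0.6343, 0.1561, 0.0545]] [0.0015 0.618 ]
ridge 1927 [-0.2048  0.1394] [0.0239 0.6193] 0.6206 0.0531
step 0.6089421438686207 fence [0.63386351 0.6454361 ]
```

View pics/w4.png

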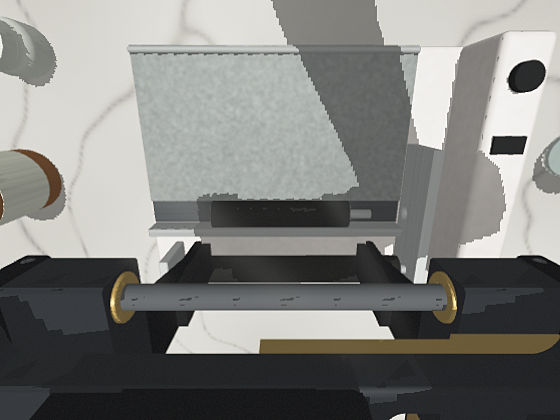

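The roller lies straight in the trough: ridge X is 620.6 against an expected 620.7, with the spigot at (360,213) in line with the hole. Next I'll close the fingers and move behind the tail.

Call:
drive_tool(rows=[[0, 2.2, -21.5, -8, 0, 0, 0], [0, 2.2, -21.5, -8, 0, 0, 0], [0, 2.2, -21.5, -8, 0, 0, 0], [0, 2.2, -21.5, -8, 0, 0, 0], [0, 2.2, -21.5, -8, 0, 0, 0]])

```text
time_s: 6.5
tcp_pos: [0.6057, -0.1162, 0.16]
ee_rot: [[-0.992, 0.128, -0.004], [0.128, 0.992, 0.0], [0.004, -0.0, -1.0]]
wrist_force: [-0.1, -0.4, -0.3]
gripper_width: 0.709
gripper_force: 0.0
```

Call:
drive_tool(rows=[[0, 0, 0, -15, 0, 0, 0], [0, 0, 0, -15, 0, 0, 0], [0, 0, 0, -15, 0, 0, 0], [0, 0, 0, -15, 0, 0, 0], [0, 0, 0, 0, 0, 0, 0]])

```text
time_s: 6.92
tcp_pos: [0.6034, -0.1153, 0.0973]
ee_rot: [[-0.992, 0.129, -0.011], [0.129, 0.992, 0.001], [0.011, -0.001, -1.0]]
wrist_force: [-0.7, -0.2, 0.1]
gripper_width: 0.326
gripper_force: 0.0
```

```bash
python3 m.py wrist w5.png
```

```text
tcpF 0.6131284134824926 -0.03772278632999976 0.09727895132482643 [-0.71632017 -0.224736    0.07152022]
mask 0.77 [440. 244.] [[0.6065, -0.0076, 0.0375], [0.6148, 0.072, 0.0511], [0.6319, 0.1552, 0.0544]] [0.0266 0.6136]
ridge 3912 [-0.2043  0.1383] [0.0262 0.618 ] 0.6194 0.0531
step 0.6094940981451694 fence [0.63393566 0.64606358]
```

View pics/w5.png

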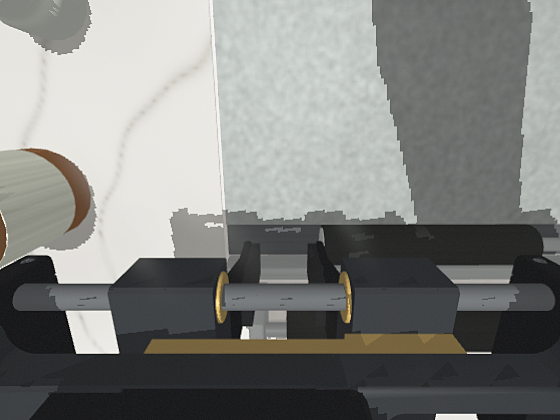

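Call:
drive_tool(rows=[[0, 3.7, -0.5, 0, 0, 0, 0], [0, 3.7, -0.5, 0, 0, 0, 0], [0, 0, 0, 0, 0, 0, 0], [0, 0, 0, 0, 0, 0, 0], [0, 0, 0, 0, 0, 0, 0]])

```text
time_s: 7.43
tcp_pos: [0.6147, -0.1163, 0.103]
ee_rot: [[-0.992, 0.128, 0.001], [0.128, 0.992, 0.0], [-0.001, 0.0, -1.0]]
wrist_force: [-0.1, 0.5, 0.0]
gripper_width: 0.001
gripper_force: 0.0
```

```bash
python3 - <<'E'
from h import *
s=sense();print(np.round(s['joints'],2),s['tcp_pos'],np.round(s['ee_rot'],3),s['gripper_width'])
a=np.radians(-7.3);p=s['tcp_pos'];print(p[0]*np.cos(a)+p[1]*np.sin(a),-p[0]*np.sin(a)+p[1]*np.cos(a))
E
```

```text
[ 4.0800e+00  2.9160e+01 -9.4900e+00 -1.0000e-02 -5.1310e+01 -1.0143e+02] [ 0.61470625 -0.11631802  0.10302503] [[-0.992  0.128  0.001]
 [ 0.128  0.992  0.   ]
 [-0.001  0.    -1.   ]] 0.0014262513393886892
0.6245036221397146 -0.037267790486211844
```

Call:
drive_tool(rows=[[0, -3.7, 0.5, -15, 0, 0, 0], [0, 0, 0, -15, 0, 0, 0], [0, 0, 0, -13, 0, 0, 0], [0, 0, 0, -10, 0, 0, 0], [0, 0, 0, 0, 0, 0, 0]])

```text
time_s: 7.85
tcp_pos: [0.6099, -0.1158, 0.0477]
ee_rot: [[-0.992, 0.128, -0.003], [0.128, 0.992, -0.0], [0.003, -0.0, -1.0]]
wrist_force: [0.4, -0.1, -0.0]
gripper_width: 0.006
gripper_force: 0.0
```

```bash
cat > t.py <<'E'
from h import *
s=sense();a=np.radians(-7.3);p=s['tcp_pos'];print(p[0]*np.cos(a)+p[1]*np.sin(a),-p[0]*np.sin(a)+p[1]*np.cos(a),p[2],np.round(s['wrist_force'],1))
E
python3 t.py
```

```text
0.6196908393585175 -0.0373937700533149 0.04774547447611851 [ 0.4 -0.1 -0. ]
```

Call:
drive_tool(rows=[[0, 0.65, 4.96, 1, 0, 0, 0], [0, 0.65, 4.96, 0, 0, 0, 0], [0, 0.65, 4.96, 0, 0, 0, 0], [0, 0.65, 4.96, 0, 0, 0, 0], [0, 0.65, 4.96, 0, 0, 0, 0]])

```text
time_s: 8.27
tcp_pos: [0.6144, -0.0906, 0.0514]
ee_rot: [[-0.992, 0.127, 0.001], [0.127, 0.992, -0.0], [-0.001, -0.0, -1.0]]
wrist_force: [-0.6, -1.0, 1.1]
gripper_width: 0.004
gripper_force: 1.2
```

Call:
drive_tool(rows=[[0, 0.65, 4.96, 0, 0, 0, 0], [0, 0.65, 4.96, 0, 0, 0, 0], [0, 0.65, 4.96, 0, 0, 0, 0], [0, 0.65, 4.96, 0, 0, 0, 0], [0, 0.65, 4.96, 0, 0, 0, 0]])

```text
time_s: 8.68
tcp_pos: [0.6177, -0.066, 0.051]
ee_rot: [[-0.992, 0.128, 0.001], [0.128, 0.992, -0.0], [-0.001, -0.0, -1.0]]
wrist_force: [-1.2, -4.1, 3.9]
gripper_width: 0.005
gripper_force: 2.1
```

```bash
python3 t.py; python3 m.py scene s6.png
```

```text
0.6210541619343637 0.012988957468996018 0.05104464937844932 [-1.2 -4.1  3.9]
tcpF 0.6210541619343637 0.012988957468996018 0.05104464937844932 [-1.22329268 -4.12506599  3.8768448 ]
mask 0.95 [433. 198.] [[0.2639, 0.3091, 0.0054], [0.3232, 0.4058, 0.0292], [0.367, 0.4956, 0.0383]] [0.5406 0.1027]
mask 0.68 [273. 175.] [[0.3043, -0.0305, -0.002], [0.3606, 0.0092, 0.0162], [0.3962, 0.0371, 0.0203]] [1.3436 0.3472]
mask 0.59 [266. 246.] [[0.6136, 0.0245, 0.0378], [0.6283, 0.1059, 0.0503], [0.6374, 0.1847, 0.0541]] [0.004  0.6272]
ridge 337 [-0.2411  0.1703] [0.0141 0.6232] 0.6246 0.0527
step 0.6083731476722444 fence [0.63248443 0.64885427]
```

Call:
drive_tool(rows=[[0, 0.4, 3, 0, 0, 0, 0], [0, 0.4, 3, 0, 0, 0, 0], [0, 0.4, 3, 0, 0, 0, 0], [0, 0.4, 3, 0, 0, 0, 0], [0, 0.4, 3, 0, 0, 0, 0]])

```text
time_s: 9.2
tcp_pos: [0.6192, -0.051, 0.0503]
ee_rot: [[-0.992, 0.128, -0.0], [0.128, 0.992, 0.0], [0.0, 0.0, -1.0]]
wrist_force: [0.1, -1.0, 1.4]
gripper_width: 0.007
gripper_force: 1.0
```

```bash
python3 t.py; python3 m.py scene s7.png|grep -v step
```

```text
0.6206175193885339 0.02813631187786758 0.05029788303616156 [ 0.1 -1.   1.4]
tcpF 0.6206175193885339 0.02813631187786758 0.05029788303616156 [ 0.14589816 -1.0469684   1.35394053]
mask 0.81 [432. 195.] [[0.2597, 0.3096, -0.0013], [0.3219, 0.4081, 0.0293], [0.3673, 0.4974, 0.0386]] [0.5312 0.1045]
mask 0.74 [271. 247.] [[0.6162, 0.0426, 0.0428], [0.6292, 0.1192, 0.0509], [0.6365, 0.1886, 0.0544]] [-0.0047  0.6287]
mask 0.63 [273. 176.] [[0.313, -0.0253, -0.0018], [0.3651, 0.0133, 0.0161], [0.3965, 0.0386, 0.0199]] [1.274  0.3469]
ridge 368 [-0.2432  0.1869] [0.0116 0.6232] 0.6245 0.0526
```

Call:
drive_tool(rows=[[0, 0.4, 3, 0, 0, 0, 0], [0, 0.4, 3, 0, 0, 0, 0], [0, 0.25, 2, 0, 0, 0, 0], [0, 0.2, 1.5, 0, 0, 0, 0], [0, 0, 0, 0, 0, 0, 0]])

```text
time_s: 9.72
tcp_pos: [0.6206, -0.0413, 0.0504]
ee_rot: [[-0.992, 0.128, -0.0], [0.128, 0.992, 0.0], [0.0, 0.0, -1.0]]
wrist_force: [-0.4, -0.1, 0.4]
gripper_width: 0.005
gripper_force: 0.2
```

Call:
drive_tool(rows=[[0, 0.2, 1.5, 0, 0, 0, 0], [0, 0.1, 1, 0, 0, 0, 0], [0, 0, 0, 0, 0, 0, 0]])

```text
time_s: 9.97
tcp_pos: [0.6208, -0.0391, 0.0504]
ee_rot: [[-0.992, 0.128, -0.0], [0.128, 0.992, 0.0], [0.0, 0.0, -1.0]]
wrist_force: [-0.6, -1.0, -0.7]
gripper_width: 0.008
gripper_force: 0.2
```

```bash
python3 t.py; python3 m.py scene s8.png|grep -v step
```

```text
0.6207521424837893 0.040126398127450266 0.05042483330043702 [-0.6 -1.  -0.7]
tcpF 0.6207521424837893 0.040126398127450266 0.05042483330043702 [-0.62758823 -0.97513118 -0.69202214]
mask 0.76 [274. 177.] [[0.3165, -0.0234, 0.0048], [0.3677, 0.0136, 0.0172], [0.3953, 0.0376, 0.0202]] [1.3396 0.348 ]
mask 0.57 [274. 248.] [[0.5934, 0.0539, 0.027], [0.6294, 0.1264, 0.0503], [0.6416, 0.2201, 0.0545]] [0.0011 0.6276]
ridge 368 [-0.2365  0.1949] [0.0112 0.6231] 0.6243 0.0527
```

Call:
drive_tool(rows=[[0, 0.13, 1, 0, 0, 0, 0], [0, 0.13, 1, 0, 0, 0, 0], [0, 0, 0, 0, 0, 0, 0]])

```text
time_s: 10.32
tcp_pos: [0.6211, -0.0372, 0.0506]
ee_rot: [[-0.992, 0.128, -0.0], [0.128, 0.992, -0.0], [0.0, -0.0, -1.0]]
wrist_force: [-0.5, -1.2, -0.2]
gripper_width: 0.005
gripper_force: 0.4
```

Call:
drive_tool(rows=[[0, 0.13, 1, 0, 0, 0, 0], [0, 0.13, 1, 0, 0, 0, 0], [0, 0, 0, 0, 0, 0, 0]])

```text
time_s: 10.57
tcp_pos: [0.6214, -0.0351, 0.0505]
ee_rot: [[-0.992, 0.128, -0.0], [0.128, 0.992, 0.0], [0.0, 0.0, -1.0]]
wrist_force: [1.0, -0.7, -1.0]
gripper_width: 0.001
gripper_force: 0.4
```

Call:
drive_tool(rows=[[0, 0.13, 1, 0, 0, 0, 0], [0, 0.13, 1, 0, 0, 0, 0], [0, 0, 0, 0, 0, 0, 0]])

```text
time_s: 10.82
tcp_pos: [0.6212, -0.0343, 0.0505]
ee_rot: [[-0.992, 0.128, -0.002], [0.128, 0.992, -0.002], [0.001, -0.002, -1.0]]
wrist_force: [-0.2, -5.8, 0.8]
gripper_width: 0.011
gripper_force: 2.7
```

```bash
python3 t.py; python3 m.py scene s9.png|grep -v step; python3 -c "
import cv2
i=cv2.imread('pics/s9.png')[195:300,180:385];cv2.imwrite('pics/s9c.png',cv2.resize(i,None,fx=3.8,fy=3.8,interpolation=cv2.INTER_CUBIC))"
```

```text
0.6204848133233616 0.04486724015719789 0.05049990593100547 [-0.2 -5.8  0.8]
tcpF 0.6204848133233616 0.04486724015719789 0.05049990593100547 [-0.209431   -5.78524783  0.81431875]
mask 0.58 [432. 196.] [[0.2659, 0.3085, 0.0089], [0.3236, 0.4056, 0.0295], [0.3676, 0.4978, 0.0384]] [0.5371 0.1046]
mask 0.47 [272. 175.] [[0.28, -0.0346, -0.0022], [0.3599, 0.0082, 0.0164], [0.3961, 0.0374, 0.0198]] [1.4128 0.3466]
ridge 353 [-0.2407  0.1949] [0.0108 0.6229] 0.6242 0.0527
```

View pics/s9c.png

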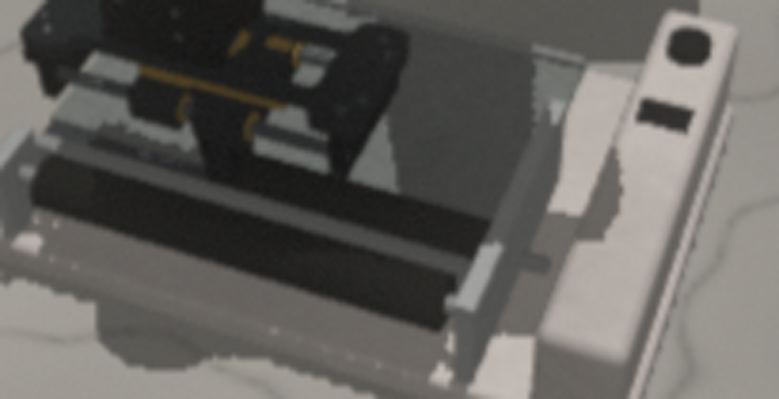

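The spigot now shows beyond the plate (crop pixel 540,262), and the push is stalling. I'll press once more to confirm, then back off and rise.

Call:
drive_tool(rows=[[0, 0.13, 1, 0, 0, 0, 0], [0, 0.13, 1, 0, 0, 0, 0], [0, 0, 0, 0, 0, 0, 0]])

```text
time_s: 11.17
tcp_pos: [0.6207, -0.0341, 0.0505]
ee_rot: [[-0.992, 0.128, -0.003], [0.128, 0.992, -0.003], [0.003, -0.004, -1.0]]
wrist_force: [0.6, -11.2, 0.4]
gripper_width: 0.005
gripper_force: 5.5
```

Call:
drive_tool(rows=[[0, -0.65, -5, 0, 0, 0, 0], [0, -1.3, -10, 0, 0, 0, 0], [0, -0.65, -5, 10, 0, 0, 0], [0, 0, 0, 40, 0, 0, 0], [0, 0, 0, 40, 0, 0, 0]])

```text
time_s: 11.58
tcp_pos: [0.6181, -0.0518, 0.1403]
ee_rot: [[-0.992, 0.128, -0.005], [0.128, 0.992, -0.0], [0.005, -0.001, -1.0]]
wrist_force: [1.2, 0.6, -0.2]
gripper_width: 0.004
gripper_force: 0.0
```

Call:
drive_tool(rows=[[0, 0, 10, 40, 0, 0, 0], [0, 0, 25, 20, 0, 0, 0], [0, 0, 25, 0, 0, 0, 0], [0, 0, 0, 0, 0, 0, 0], [0, 0, 0, 0, 0, 0, 0]])

```text
time_s: 12.0
tcp_pos: [0.6193, 0.0099, 0.2018]
ee_rot: [[-0.992, 0.126, 0.002], [0.126, 0.992, 0.001], [-0.002, 0.001, -1.0]]
wrist_force: [0.3, -0.2, -0.3]
gripper_width: 0.008
gripper_force: 0.0
```

```bash
python3 m.py wrist w10.png; python3 m.py top t10.png; python3 - <<'E'
from h import *
c=cap('top')
for l in ['reagent_bottle','jar','beaker']:
    for r in masks_of(l,c)[:1]: print(l,r['xy'])
E
```

```text
tcpF 0.613044925881461 0.08852058827736242 0.2017715942564782 [ 0.34815619 -0.23531265 -0.28361358]
mask 0.86 [320. 206.] [[0.6064, 0.057, 0.0389], [0.6171, 0.1291, 0.0515], [0.6337, 0.2015, 0.0544]] [-0.0007  0.6179]
ridge 1991 [0.0559 0.1984] [0.0041 0.6201] 0.6205 0.053
step 0.6090983725881899 fence [0.63338661 0.64545913]
tcpF 0.6128658703732226 0.08708904269456527 0.20048548278146258 [ 0.18416332 -0.50665358 -0.93628552]
mask 0.78 [300. 269.] [[0.3046, -0.0283, 0.011], [0.3523, 0.0052, 0.0189], [0.3912, 0.0335, 0.0245]] [1.3623 0.3446]
mask 0.61 [131. 268.] [[0.2614, 0.3411, 0.0208], [0.3152, 0.4087, 0.0359], [0.3634, 0.4954, 0.043]] [0.5054 0.1083]
ridge 4 [-0.212  -0.1996] [-1.2868  0.3464] 0.6051 0.0549
step 0.6076550821859495 fence [0.637519   0.64685281]
reagent_bottle [412.4, 181.6]
jar [390.8, 238.3]
```

View pics/w10.png

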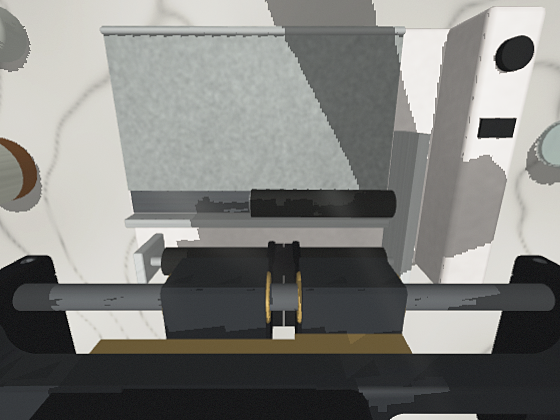

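The roller's end meets the plate at column 395 with no gap, it lies straight in the trough, and the arm is clear. The push stalled at 11 N, so it is seated; I'll hand the job in.

```bash
python3 -c "
from station import *
print(finish_job())"
```

```text
the job is handed in; nothing more can be done
None
```

The job is handed in: the roller was pushed across the deck into the trough and then endways until the push stalled against the plate; its end shows no gap there and the arm is clear. The judge returned no verdict, the roller's turn was never measured, and the beaker was not re-detected in the final check, though bottle and jar had not moved.

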